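# Draw the well plate into its bracket

## Task

Bring the rectangular covered well plate to the aluminium bracket at the front of the bench: press on its lid from above with the fingertips, draw it along the bench top and into the bracket's open mouth until its long side is up against the bracket's front bar, then let go. Keep the plate flat on the bench and do not disturb the round dish, the timer or the vial.

Things in the scene. Friction and masses are not known exactly. Their poses are not given: they have to be found in the camera images.
- well_plate: loose rectangular 96-well plate, smooth white plastic with a clear lid, 85.5 (its x) x 127.8 (its y) mm, 17 mm high with lid, 0.15 kg, flat on the bench, same after a half turn. Origin at the centre of its underside, z up. Too wide for the gripper, and slides easily on the bench (friction about 0.3): fingertips pressing on the lid with about 8 N draw it along.
- plate_lid: clear flat silicone sealing lid fixed on the well plate (it does not come off or slide), grippy (friction about 1), 82.5 x 124.8 mm, its flat top 17 mm above the bench. Its origin and axes are those of the well plate. Pressed at its middle with shut fingers and drawn on against the front bar, the plate turns square to the bar by itself.
- plate_bracket: fixed low U-shaped aluminium bracket, bars 12 mm wide, 10 mm high, no floor. Origin on the bench where the plate's centre is when home; x points out of the mouth, away from the robot; y along the front bar, whose inner face is at x = -43 mm. Cheeks' inner faces at y = +-86 mm up to x = -3 mm, then flared outward, ending at x = 22 mm, y = +-112 mm. Home plate: long side along the bar.
- petri_dish: round translucent grey-white lidded dish, 93 mm across and 15 mm high, loose; stands beside the well plate, to its left or right; origin at the centre of its underside. To be left alone.
- timer: small bench timer, 58 x 66 x 14 mm, loose, behind the plate and the dish on the right; origin at the centre of its underside. To be left alone.
- vial: upright vial with a red cap, 27 mm across and 64 mm high, loose, behind the plate and the dish; origin at the centre of its underside. A second, dark-capped vial stands next to it. To be left alone.
- pipette_stand: fixed blue round pipette stand at the back, left of the plate and the dish, 185 mm across and 0.46 m tall: an obstacle for the hand, go round in front of it, since the arm starts on its left. Origin under its middle.

How it is judged:
By the outcome, as a careful person would: the job done as asked, in the order asked, and still so for the second after the job is handed in, with the robot touching nothing.
It also fails if it takes over 42 s, if anything falls off the work surface, if the arm or the gripper's body presses on something with over 40 N, if the wrist force passes 120 N, or if a joint passes its speed limit or range.

## Robot

A 6-joint arm with a two-finger parallel gripper is mounted at the origin on a cart in front of the work surface, level with it; the furniture and walls round the work are solid. World frame = base frame: x ahead of the robot, y to its left, z up, the work surface at z = 0. Lengths are in m, angles in rad, forces in N, time in s.
With the tool pointing down it reaches from about 0.375 to 0.9 m from the base axis. Payload 3.1 kg.
Tool frame: the origin (TCP) lies between the finger pads; the fingertips stand 25 mm ahead of it and the grasp point (between the pads) lies 6 mm ahead of it; z points along the fingers, y is the line along which they close (so a half turn about z gives the same grasp; the last joint's range is limited). The gripper opens to 87 mm and grips with 3 to 60 N. Pads are 19 mm wide; open, the fingers measure 117 mm over their backs; the gripper's body (75 mm by 190 mm) begins 51 mm behind the grasp point.
Start: joints at [0.991, 0.527, 1.433, -0, 1.181, -0.178], TCP at [0.244, 0.575, 0.248] pointing down, gripper open.
Joint ranges: [-3.08, 3.08], [-0.75, 2.2], [0.22, 2.44], [-1.43, 4.57], [0, 2.65], [-2.85, 2.85]. Speed limits (rad/s): [2.79, 2.79, 3.14, 3.14, 3.14, 3.14].

## Interface

Orientations are given as a unit quaternion [x, y, z, w].
In Python, from bench import manip, cams gives the robot as it stands. The module is installed in compiled form; this text tells all that it offers.
- The arm moves only by the shell command python3 -m pendant 'ROWS' [FORCE]. ROWS is JSON, a list of rows, each an object with "xyz": the shift along the tool's x, y, z in mm, a list of three; "turn": the turn, a rotation vector about the tool's x, y, z in rad, a list of three; "hand": the finger opening in mm, from 0 to 87. A call has 1 to 5 rows; each row shifts and turns the commanded pose from where the row before left it, along the tool's axes as they then stand; what a row does not reach is not made up. A row lasts 1/10 s, in which the tool goes at most 50 mm and 8.59 degrees, less where a joint would pass 70% of its speed; a pose out of reach is approached as far as the arm can. A call with a gripper value outside its range is refused whole. The fingers move at their own pace and stop on an object; FORCE is the grip in N (left out, the last holds). Time passes only in rows, so rows that do not move let the fingers close. It gives the time, the measured TCP pose, the force, the opening and the grip force at its end, in the units of the state.
- manip.sense(): the state, without advancing time (a new reading comes with each control period).
- cams.grab_frame(name): name is "side" or "top" or "wrist"; returns (picture, depth): 400x640x3 uint8, red, green, blue; 400x640 float32, m along the optical axis (not along the pixel's ray), 0 where there is no reading.
- cams.camera_model(name): a dict with "vfov" (degrees; the focal length in pixels is half the picture's height over the tangent of half this angle, whatever the lens; pixels are square), "cx", "cy" (the principal point, pixels), "xyz" and "attitude" of the camera in the world. Camera axes: x right, y up, looking along -z (the intrinsics and any distortion apply to the point x, -y, -z); pixel columns grow to the right and rows downward; lengths in m; the calibration is good to about 2 mm. A picture is of the moment at which its call begins: read the wrist's pose just before it. camera_model takes no time and is no camera call; for the wrist camera it gives the pose at the moment of the call.
- manip.sign_off(): hands the job in; it is judged then, once.
The state is a dict: "time_s": time; "joint_pos": joint angles; "qvel": joint speeds; "joint_torque": joint torques, N m; "position": TCP position; "orientation": TCP orientation; "contact_force": force on the tool from outside, world axes, zero at the start; "wrist_torque": the same for the moment, N m; "finger_gap": finger opening in m; "finger_force": force on a finger pad.
Only numpy, scipy, OpenCV 4.12 (cv2) and the standard library are available. Lean on these libraries where they do the work, as an engineer would, in place of code of your own. Each camera call takes 0.05 s, during which the arm holds its last target. There are 200 camera calls.

## Working session

There is one attempt and no reset: what is moved stays moved. The work goes in short steps, Python scripts to look and compute and a shell command to move; the robot and the scene stay as the last step left them, time stands still between calls to the robot, and variables do not carry over. Pictures are saved under pics/ and viewed, at most 10 in all, crops included, and the job is handed in when it is done.

```bash
mkdir -p pics; python3 - <<'E'
from bench import manip,cams
import cv2,numpy as np
s=manip.sense();print(s)
for n in("top","side"):
    print(n,cams.camera_model(n))
    p,d=cams.grab_frame(n);cv2.imwrite(f"pics/{n}0.png",p[:,:,::-1]);np.savez(f"{n}0.npz",p=p,d=d)
E
```

```text
{'time_s': 0.0, 'joint_pos': array([ 9.90529214e-01,  5.28444741e-01,  1.43391240e+00, -1.69533327e-05,
        1.18138456e+00, -1.78513282e-01]), 'qvel': array([-0.0010565 , -0.0005786 ,  0.00042059,  0.00024538,  0.0003944 ,
        0.00058459]), 'joint_torque': array([ 2.11182356e-03, -4.40043569e+01, -1.76598179e+01,  6.34609186e-02,
        5.80586703e-02, -1.72870095e-04]), 'position': array([0.24400003, 0.57466176, 0.24658153]), 'orientation': array([ 1.99525413e-01,  9.79892063e-01, -1.00101722e-03, -3.90672734e-04]), 'contact_force': array([-0.39314441,  0.74873759,  0.00101952]), 'wrist_torque': array([-0.0128312 ,  0.00068466, -0.02176888]), 'finger_force': 0.0, 'finger_gap': 0.08685026300049754}
top {'vfov': 54.62384963691317, 'cx': 319.97124253579415, 'cy': 199.52144994274488, 'xyz': array([ 0.47681023, -0.09786953,  0.89778994]), 'attitude': array([-0.03378598,  0.04526949,  0.71360607, -0.69826611])}
side {'vfov': 42.71415551092899, 'cx': 326.98193148072306, 'cy': 191.88109398278516, 'xyz': array([-0.01213555, -0.95241941,  0.59612692]), 'attitude': array([ 0.48667047, -0.14407267, -0.25936486,  0.82165978])}
```

View pics/top0.png

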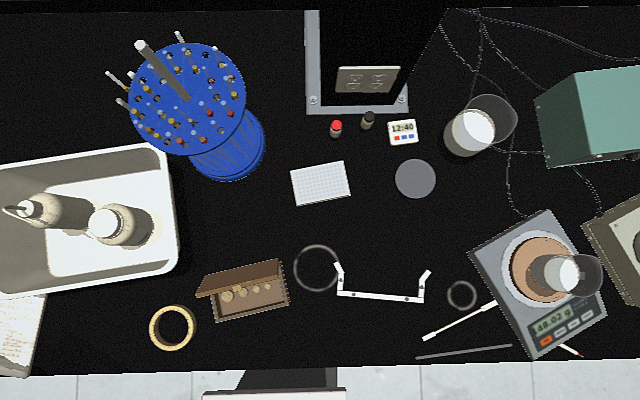

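The top view shows the plate at about (320,183), the dish at (415,178), the timer at (403,131), the red-capped vial at (336,128), and the bracket with its bar near (380,297) and its mouth upward.

```bash
cat > h.py <<'E'
import numpy as np,cv2
from scipy.spatial.transform import Rotation as R
def toplane(m,uv,z):
    f=200/np.tan(np.radians(m['vfov']/2)); uv=np.atleast_2d(uv).astype(float)
    r=np.c_[(uv[:,0]-m['cx'])/f,-(uv[:,1]-m['cy'])/f,-np.ones(len(uv))]
    w=R.from_quat(m['attitude']).apply(r); return (m['xyz']+w*((z-m['xyz'][2])/w[:,2])[:,None])[:,:2]
def region(p,box,thr):
    x0,y0,x1,y1=box; g=p[y0:y1,x0:x1].min(2)>thr
    n,l,st,c=cv2.connectedComponentsWithStats(g.astype(np.uint8)); k=1+st[1:,4].argmax()
    v,u=np.nonzero(l==k); return np.c_[u+x0,v+y0]
def rect(P): return cv2.minAreaRect((P*1000).astype(np.float32))
E
python3 - <<'E'
from h import *;from bench import cams
m=cams.camera_model('top');p=np.load('top0.npz')['p'];d=np.load('top0.npz')['d']
pl=region(p,(280,150,360,215),90);P=toplane(m,pl,.017);print('plate',rect(P),P.mean(0),len(pl))
b=region(p,(330,255,436,310),90);B=toplane(m,b,.01);r=rect(B);print('brk',r,cv2.boxPoints(r),len(b))
ds=region(p,(390,155,440,202),60);D=toplane(m,ds,.015);print('dish',cv2.minEnclosingCircle((D*1000).astype(np.float32)))
print('corner px', [toplane(m,x,.01)*1000 for x in [(337,296),(424,303),(342,290),(419,297)]])
print('timer vial tape box',[toplane(m,x,z)*1000 for x,z in [((403,131),.014),((336,125),.064),((172,305),0),((232,272),0),((285,265),0.05),((230,145),.2)]])
print('depths plate,bracket,box',m['xyz'][2]-d[183,320],d[297,380],d[270,240],d[305,155], d[140,230])
big=cv2.resize(p[240:320,180:440],None,fx=3,fy=3,interpolation=cv2.INTER_CUBIC);cv2.imwrite('pics/c1.png',big[:,:,::-1])
E
```

```text
plate ((614.3423461914062, -113.54267883300781), (84.88997650146484, 126.68596649169922), 10.340100288391113) [ 0.61450826 -0.11337503] 1991
brk ((385.71112060546875, -245.59225463867188), (221.2310333251953, 75.39261627197266), 83.02356719970703) [[ 334.85843 -350.81018]
 [ 409.69284 -359.9674 ]
 [ 436.5638  -140.37433]
 [ 361.7294  -131.2171 ]] 785
dish ((620.272216796875, -334.67083740234375), 47.47579574584961)
corner px [array([[ 357.62279388, -146.75431384]]), array([[ 337.4130376 , -342.04273763]]), array([[ 370.55497701, -158.3716865 ]]), array([[ 350.88041782, -331.43658165]])]
timer vial tape box [array([[ 733.92622558, -312.20976607]]), array([[ 735.72497613, -151.75962912]]), array([[345.58584447, 224.83078162]]), array([[415.63646611,  90.44388436]]), array([[431.24442094, -34.03051363]]), array([[659.22342688,  52.78154541]])]
depths plate,bracket,box 0.005496006590520186 0.8727371 0.81143683 0.871367 0.6875929
```

View pics/c1.png

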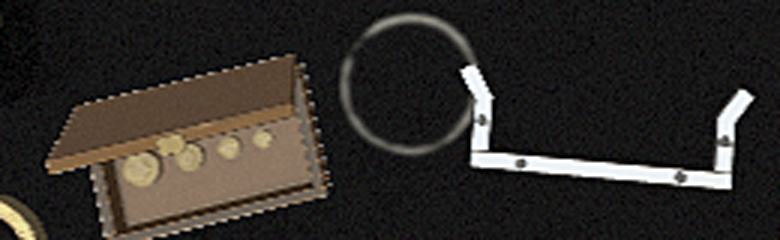

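View pics/side0.png

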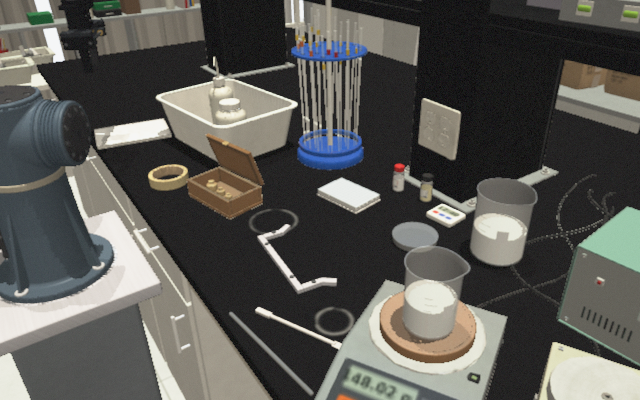

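The crop shows the bracket's bar running from crop (472,160) to (730,182). Its flares end at (465,70) and (748,95), and the mouth is clear. The side view shows an open box, a tray with bottles and a tape roll to the left, all lower than the hand will travel.

```bash
python3 - <<'E'
from h import *;from bench import cams
m=cams.camera_model('top');z=np.load('top0.npz');p,d=z['p'],z['d']
f=200/np.tan(np.radians(m['vfov']/2));V,U=np.mgrid[:400,:640]
W=R.from_quat(m['attitude']).apply(np.stack([(U-m['cx'])/f*d,-(V-m['cy'])/f*d,-d],-1).reshape(-1,3)).reshape(400,640,3)+m['xyz']
for n,(a,b,c,e) in dict(tray=(0,150,178,300),box=(195,255,292,325),tape=(145,300,200,352),bottles=(0,180,140,250)).items():
    w=W[b:e,a:c].reshape(-1,3);k=w[:,2].argmax();print(n,w[k].round(3),np.percentile(w[:,2],[50,95,99]).round(3))
b=region(p,(330,255,436,310),90);B=toplane(m,b,.01)*1000
L=B[(B[:,1]<-165)&(B[:,1]>-325)];k=np.polyfit(L[:,1],L[:,0],1);print('bar slope deg',np.degrees(np.arctan(k[0])),'x at y=-247',np.polyval(k,-247))
E
```

```text
tray [ 0.477 -0.098  0.898] [0.036 0.138 0.217]
box [ 0.477 -0.098  0.898] [0.008 0.137 0.14 ]
tape [ 0.477 -0.098  0.898] [0.001 0.025 0.027]
bottles [ 0.477 -0.098  0.898] [0.064 0.157 0.226]
bar slope deg 6.401844631115123 x at y=-247 354.36165916114606
```

```bash
python3 -m pendant '[{"xyz":[0,0,-30],"turn":[0,0,-0.145],"hand":60},{"xyz":[0,0,-30],"turn":[0,0,-0.145],"hand":60},{"xyz":[0,0,-30],"turn":[0,0,-0.145],"hand":60},{"xyz":[0,0,-30],"turn":[0,0,-0.146],"hand":60},{"xyz":[0,0,0],"turn":[0,0,0],"hand":60}]'
```

```text
time_s: 0.6
position: [0.2455, 0.577, 0.3723]
orientation: [-0.09, 0.996, 0.004, 0.003]
contact_force: [0.8, 1.0, 1.2]
finger_gap: 0.0614
finger_force: 0.0
```

Turn and axes are as expected; now round in front of the stand.

```bash
python3 -m pendant '[{"xyz":[-8,-37,0],"turn":[0,0,0],"hand":60},{"xyz":[-8,-37,0],"turn":[0,0,0],"hand":60},{"xyz":[-8,-37,0],"turn":[0,0,0],"hand":60},{"xyz":[-8,-37,0],"turn":[0,0,0],"hand":60},{"xyz":[-8,-37,0],"turn":[0,0,0],"hand":60}]'
python3 -m pendant '[{"xyz":[-8,-37,0],"turn":[0,0,0],"hand":60},{"xyz":[-8,-37,0],"turn":[0,0,0],"hand":60},{"xyz":[-8,-37,0],"turn":[0,0,0],"hand":60},{"xyz":[-8,-37,0],"turn":[0,0,0],"hand":60},{"xyz":[-8,-37,0],"turn":[0,0,0],"hand":60}]'
```

```text
time_s: 1.1
position: [0.3165, 0.3985, 0.3662]
orientation: [-0.089, 0.996, -0.001, -0.001]
contact_force: [0.6, 0.3, 0.1]
finger_gap: 0.0599
finger_force: 0.0
time_s: 1.6
position: [0.3887, 0.2238, 0.3664]
orientation: [-0.089, 0.996, -0.0, -0.001]
contact_force: [0.8, 0.9, 0.2]
finger_gap: 0.0604
finger_force: 0.0
```

```bash
python3 -m pendant '[{"xyz":[3,-36,0],"turn":[0,0,0],"hand":60},{"xyz":[3,-36,0],"turn":[0,0,0],"hand":60},{"xyz":[3,-36,0],"turn":[0,0,0],"hand":60},{"xyz":[3,-36,0],"turn":[0,0,0],"hand":60},{"xyz":[3,-36,0],"turn":[0,0,0],"hand":60}]'
python3 -m pendant '[{"xyz":[3,-36,0],"turn":[0,0,0],"hand":60},{"xyz":[3,-36,0],"turn":[0,0,0],"hand":60},{"xyz":[3,-36,0],"turn":[0,0,0],"hand":60},{"xyz":[-20,-10,20],"turn":[0,0,0],"hand":60},{"xyz":[-30,-16,30],"turn":[0,0,0],"hand":60}]'
python3 -m pendant '[{"xyz":[-30,-16,30],"turn":[0,0,0],"hand":60},{"xyz":[-30,-16,30],"turn":[0,0,0],"hand":60},{"xyz":[-30,-16,30],"turn":[0,0,0],"hand":60},{"xyz":[-20,-10,20],"turn":[0,0,0],"hand":60},{"xyz":[0,0,0],"turn":[0,0,0],"hand":60}]'
```

```text
time_s: 2.1
position: [0.4056, 0.0443, 0.3665]
orientation: [-0.089, 0.996, 0.0, -0.001]
contact_force: [0.1, -0.8, 0.3]
finger_gap: 0.0602
finger_force: 0.0
time_s: 2.6
position: [0.4706, -0.0803, 0.3176]
orientation: [-0.087, 0.996, -0.001, 0.001]
contact_force: [0.1, 0.2, 0.5]
finger_gap: 0.0604
finger_force: 0.0
time_s: 3.1
position: [0.5892, -0.1166, 0.2027]
orientation: [-0.089, 0.996, 0.001, -0.003]
contact_force: [-1.6, 0.4, -0.9]
finger_gap: 0.0603
finger_force: 0.0
```

```bash
python3 -m pendant '[{"xyz":[-12,-1,30],"turn":[0,0,0],"hand":60},{"xyz":[-13,-1,30],"turn":[0,0,0],"hand":60},{"xyz":[0,0,20],"turn":[0,0,0],"hand":60},{"xyz":[0,0,0],"turn":[0,0,0],"hand":60}]'
python3 - <<'E'
from h import *;from bench import cams,manip
m=cams.camera_model('wrist');p,d=cams.grab_frame('wrist');cv2.imwrite('pics/w1.png',p[:,:,::-1]);np.save('w1.npy',p)
print(manip.sense()['position'],m);
try:
  b=region(p,(0,0,640,400),90);P=toplane(m,b,.017);print(rect(P),len(b),b.min(0),b.max(0))
except Exception as e:print(e)
E
```

```text
time_s: 3.5
position: [0.6109, -0.1126, 0.1249]
orientation: [-0.089, 0.996, 0.002, -0.004]
contact_force: [-1.1, 0.6, -0.2]
finger_gap: 0.0604
finger_force: 0.0
[ 0.61214882 -0.11303605  0.12671296] {'vfov': 70.86285560353276, 'cx': 317.77628619376105, 'cy': 197.96470624106533, 'xyz': array([ 0.53527928, -0.12570173,  0.26321377]), 'attitude': array([-0.08873904, -0.11023582,  0.7592238 ,  0.63525796])}
((614.5570678710938, -110.84532928466797), (87.04449462890625, 126.26727294921875), 10.157790184020996) 11750 [246 160] [388 250]
```

View pics/w1.png

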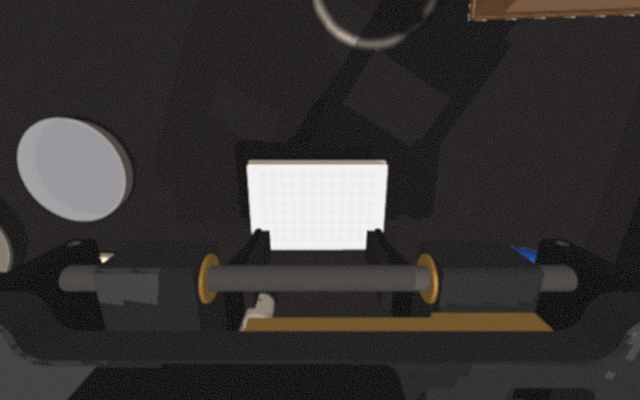

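The wrist view shows the plate square to the fingers (px 247–388 × 160–250), centred between them at about (614,-112) mm, with the dish well clear at (75,168). Going down.

```bash
python3 -m pendant '[{"xyz":[0,0,30],"turn":[0,0,0],"hand":60},{"xyz":[0,0,30],"turn":[0,0,0],"hand":60},{"xyz":[0,0,10],"turn":[0,0,0],"hand":60},{"xyz":[0,0,8],"turn":[0,0,0],"hand":60},{"xyz":[0,0,0],"turn":[0,0,0],"hand":60}]'
python3 -m pendant '[{"xyz":[0,0,2],"turn":[0,0,0],"hand":60},{"xyz":[0,0,2],"turn":[0,0,0],"hand":60},{"xyz":[0,0,0],"turn":[0,0,0],"hand":60},{"xyz":[0,0,0],"turn":[0,0,0],"hand":60}]'
```

```text
time_s: 4.05
position: [0.6142, -0.114, 0.0501]
orientation: [-0.089, 0.996, -0.0, 0.0]
contact_force: [0.0, 0.1, 0.8]
finger_gap: 0.0603
finger_force: 0.0
time_s: 4.45
position: [0.6144, -0.114, 0.046]
orientation: [-0.089, 0.996, -0.0, 0.0]
contact_force: [-0.8, 0.3, -0.2]
finger_gap: 0.0602
finger_force: 0.0
```

```bash
python3 -m pendant '[{"xyz":[0,0,2],"turn":[0,0,0],"hand":60},{"xyz":[0,0,2],"turn":[0,0,0],"hand":60},{"xyz":[0,0,0],"turn":[0,0,0],"hand":60}]'
python3 -m pendant '[{"xyz":[0,0,1],"turn":[0,0,0],"hand":60},{"xyz":[0,0,0],"turn":[0,0,0],"hand":60},{"xyz":[0,0,0],"turn":[0,0,0],"hand":60}]'
```

```text
time_s: 4.75
position: [0.6143, -0.114, 0.0425]
orientation: [-0.089, 0.996, -0.0, 0.0]
contact_force: [-1.4, 0.3, 7.0]
finger_gap: 0.0598
finger_force: 3.0
time_s: 5.05
position: [0.6144, -0.114, 0.0425]
orientation: [-0.09, 0.996, -0.0, 0.0]
contact_force: [-2.5, 1.3, 10.5]
finger_gap: 0.0597
finger_force: 5.7
```

```bash
python3 -m pendant '[{"xyz":[5,-4,0],"turn":[0,0,0.01],"hand":60},{"xyz":[10,-8,0],"turn":[0,0,0.02],"hand":60},{"xyz":[10,-8,0],"turn":[0,0,0.02],"hand":60},{"xyz":[10,-8,0],"turn":[0,0,0.02],"hand":60},{"xyz":[10,-8,0],"turn":[0,0,0.02],"hand":60}]'
```

```text
time_s: 5.55
position: [0.5773, -0.1563, 0.0425]
orientation: [-0.044, 0.999, -0.001, 0.003]
contact_force: [3.3, 3.4, 8.6]
finger_gap: 0.0599
finger_force: 4.3
```

```bash
python3 -m pendant '[{"xyz":[9,-9,0],"turn":[0,0,0.02],"hand":60},{"xyz":[9,-9,0],"turn":[0,0,0.02],"hand":60},{"xyz":[9,-9,0],"turn":[0,0,0.02],"hand":60},{"xyz":[9,-9,0],"turn":[0,0,0.02],"hand":60},{"xyz":[0,0,0],"turn":[0,0,0],"hand":60}]'
python3 - <<'E'
from h import *;from bench import cams,manip
s=manip.sense();m=cams.camera_model('wrist');p,d=cams.grab_frame('wrist')
b=region(p,(0,0,640,400),90);P=toplane(m,b,.017);print(rect(P),len(b),b.min(0),b.max(0))
m=cams.camera_model('top');p,d=cams.grab_frame('top');cv2.imwrite('pics/t2.png',p[:,:,::-1]);print(s['position'],s['orientation'],s['contact_force'])
E
```

```text
time_s: 6.05
position: [0.5422, -0.1958, 0.0425]
orientation: [-0.004, 1.0, -0.001, 0.002]
contact_force: [-1.3, -1.8, 9.9]
finger_gap: 0.0601
finger_force: 5.3
((534.2327880859375, -192.86045837402344), (64.11363220214844, 125.45885467529297), 6.783741474151611) 15191 [214 171] [421 266]
[ 0.54217547 -0.19575572  0.04246279] [-0.00370217  0.99999044 -0.00111655  0.00204181] [-1.2586979  -1.82445342  9.90398256]
```

View pics/t2.png

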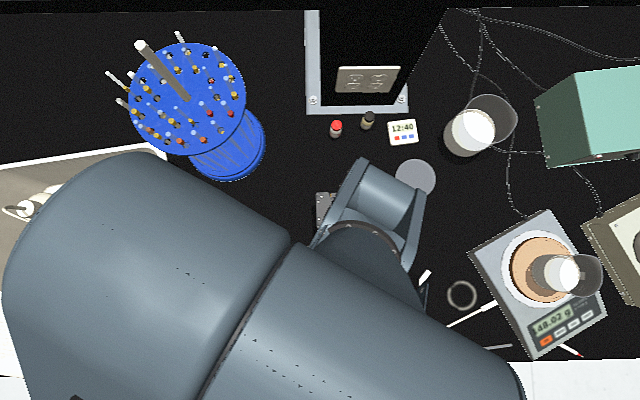

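The top view shows the hand over the plate, which is mostly hidden, with the dish (415,178), timer and vials undisturbed. The plate follows, but its yaw lags by about 6°, so I'll turn a bit more on the way to the mouth.

```bash
python3 -m pendant '[{"xyz":[6,-6,0.5],"turn":[0,0,0.04],"hand":60},{"xyz":[10,-10,0],"turn":[0,0,0.04],"hand":60},{"xyz":[10,-10,0],"turn":[0,0,0.04],"hand":60},{"xyz":[10,-10,0],"turn":[0,0,0.04],"hand":60},{"xyz":[10,-10,0],"turn":[0,0,0.04],"hand":60}]'
python3 -m pendant '[{"xyz":[10,-7,0],"turn":[0,0,0.03],"hand":60},{"xyz":[6,-5,0],"turn":[0,0,0.03],"hand":60},{"xyz":[0,0,0],"turn":[0,0,0],"hand":60}]'
python3 - <<'E'
from h import *;from bench import cams,manip
s=manip.sense();m=cams.camera_model('wrist');p,d=cams.grab_frame('wrist');cv2.imwrite('pics/w3.png',p[:,:,::-1]);np.save('w3.npy',p)
print(s['position'],s['orientation'],s['contact_force'])
E
```

```text
time_s: 6.65
position: [0.4947, -0.2376, 0.0424]
orientation: [0.097, 0.995, -0.001, 0.004]
contact_force: [4.5, 3.4, 12.6]
finger_gap: 0.0601
finger_force: 6.5
time_s: 6.95
position: [0.4758, -0.2469, 0.0424]
orientation: [0.126, 0.992, -0.002, 0.004]
contact_force: [1.1, -0.9, 14.4]
finger_gap: 0.0601
finger_force: 7.0
[ 0.47579019 -0.24692294  0.04241278] [ 0.12636358  0.99197635 -0.00169739  0.00350663] [ 1.10244837 -0.86649763 14.43421563]
```

View pics/w3.png

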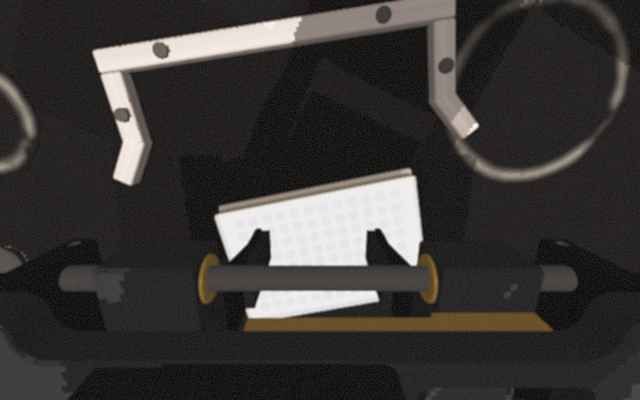

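The wrist view shows the plate's front edge from (215,212) to (415,175), nearly parallel to the bar (95,55)–(455,10), and in front of the mouth. I'll measure it.

```bash
python3 - <<'E'
from h import *;from bench import cams
m=cams.camera_model('wrist')
g=lambda u,z:toplane(m,u,z)*1000
f=g([(215,215),(416,177)],.017);print('plate front corners',f,'yaw',np.degrees(np.arctan2(-(f[1]-f[0])[0],(f[1]-f[0])[1])))
b=g([(97,73),(430,24),(122,70),(128,140),(430,100)],.010);print('bar inner',b, np.degrees(np.arctan2(-(b[1]-b[0])[0],(b[1]-b[0])[1])))
E
```

```text
plate front corners [[ 442.56979411 -302.23879892]
 [ 449.70880511 -178.58790896]] yaw -3.3043160477800297
bar inner [[ 348.77878027 -339.34721308]
 [ 371.27882948 -156.85831616]
 [ 350.86085904 -325.18260376]
 [ 386.77608907 -338.83885017]
 [ 409.2639165  -162.07501031]] -7.028834807135724
```

```bash
python3 -m pendant '[{"xyz":[0,0,-15],"turn":[0,0,0],"hand":60},{"xyz":[-12,7,0],"turn":[0,0,-0.14],"hand":0},{"xyz":[0,0,0],"turn":[0,0,0],"hand":0},{"xyz":[0,0,0],"turn":[0,0,0],"hand":0},{"xyz":[0,0,0],"turn":[0,0,0],"hand":0}]' 10
python3 -m pendant '[{"xyz":[0,0,8],"turn":[0,0,0],"hand":0},{"xyz":[0,0,4],"turn":[0,0,0],"hand":0},{"xyz":[0,0,1],"turn":[0,0,0],"hand":0},{"xyz":[0,0,0],"turn":[0,0,0],"hand":0}]'
```

```text
time_s: 7.5
position: [0.4861, -0.2407, 0.0546]
orientation: [0.056, 0.998, 0.0, -0.001]
contact_force: [0.7, -0.1, 0.0]
finger_gap: 0.0357
finger_force: 0.0
time_s: 7.9
position: [0.4869, -0.2413, 0.0425]
orientation: [0.056, 0.998, -0.0, 0.0]
contact_force: [-0.3, 0.2, 7.0]
finger_gap: 0.0054
finger_force: 3.6
```

```bash
python3 -m pendant '[{"xyz":[0,0,0.5],"turn":[0,0,0],"hand":0},{"xyz":[4,-1,0],"turn":[0,0,0],"hand":0},{"xyz":[8,-2,0],"turn":[0,0,0],"hand":0},{"xyz":[8,-2,0],"turn":[0,0,0],"hand":0},{"xyz":[8,-2,0],"turn":[0,0,0],"hand":0}]'
python3 -m pendant '[{"xyz":[8,-2,0],"turn":[0,0,0],"hand":0},{"xyz":[8,-2,0],"turn":[0,0,0],"hand":0},{"xyz":[8,-2,0],"turn":[0,0,0],"hand":0},{"xyz":[8,-1,0],"turn":[0,0,0],"hand":0},{"xyz":[0,0,0],"turn":[0,0,0],"hand":0}]'
python3 - <<'E'
from h import *;from bench import cams,manip
s=manip.sense();m=cams.camera_model('wrist');p,d=cams.grab_frame('wrist');cv2.imwrite('pics/w4.png',p[:,:,::-1])
print(s['position'],s['orientation'],s['contact_force'])
E
```

```text
time_s: 8.4
position: [0.4606, -0.2466, 0.0425]
orientation: [0.056, 0.998, -0.002, 0.003]
contact_force: [3.1, 0.4, 6.4]
finger_gap: 0.0002
finger_force: 3.6
time_s: 8.9
position: [0.4269, -0.2502, 0.0424]
orientation: [0.056, 0.998, -0.002, 0.002]
contact_force: [-0.2, -2.1, 8.6]
finger_gap: 0.0005
finger_force: 4.6
[ 0.42687649 -0.25023147  0.04243449] [ 0.05595037  0.99842947 -0.00189387  0.00213519] [-0.2432455  -2.11624907  8.55768288]
```

View pics/w4.png

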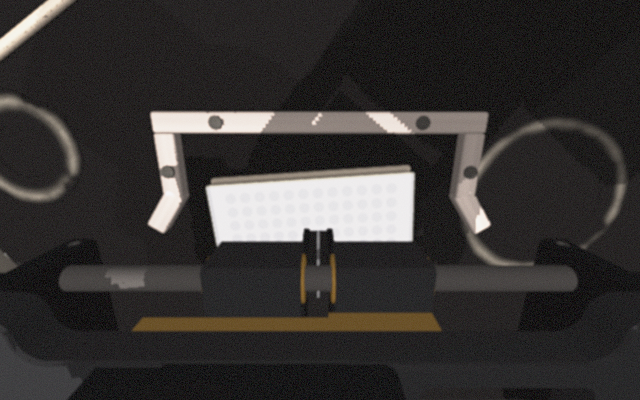

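The plate is in the mouth (front edge (208,184)–(414,172)), centred between the cheeks and about 3° off square; the bar's inner edge is at row 133. Drawing on to the bar.

```bash
python3 -m pendant '[{"xyz":[5,0,0],"turn":[0,0,0],"hand":0},{"xyz":[5,0,0],"turn":[0,0,0],"hand":0},{"xyz":[5,0,0],"turn":[0,0,0],"hand":0},{"xyz":[5,0,0],"turn":[0,0,0],"hand":0},{"xyz":[0,0,0],"turn":[0,0,0],"hand":0}]'
python3 -m pendant '[{"xyz":[2,0,0],"turn":[0,0,0],"hand":0},{"xyz":[2,0,0],"turn":[0,0,0],"hand":0},{"xyz":[2,0,0],"turn":[0,0,0],"hand":0},{"xyz":[0,0,0],"turn":[0,0,0],"hand":0}]'
python3 - <<'E'
from h import *;from bench import cams,manip
s=manip.sense();m=cams.camera_model('wrist');p,d=cams.grab_frame('wrist');cv2.imwrite('pics/w5.png',p[:,:,::-1])
print(s['position'],s['orientation'],s['contact_force'])
E
```

```text
time_s: 9.45
position: [0.4077, -0.2483, 0.0424]
orientation: [0.056, 0.998, -0.002, 0.003]
contact_force: [2.3, -1.5, 9.2]
finger_gap: 0.0005
finger_force: 4.5
time_s: 9.85
position: [0.4031, -0.2486, 0.0424]
orientation: [0.056, 0.998, -0.003, 0.004]
contact_force: [3.9, -1.2, 6.3]
finger_gap: 0.0005
finger_force: 3.7
[ 0.40305415 -0.24859746  0.04244985] [ 0.05610644  0.9984114  -0.00330559  0.00397695] [ 3.94016647 -1.15425268  6.2821328 ]
```

View pics/w5.png

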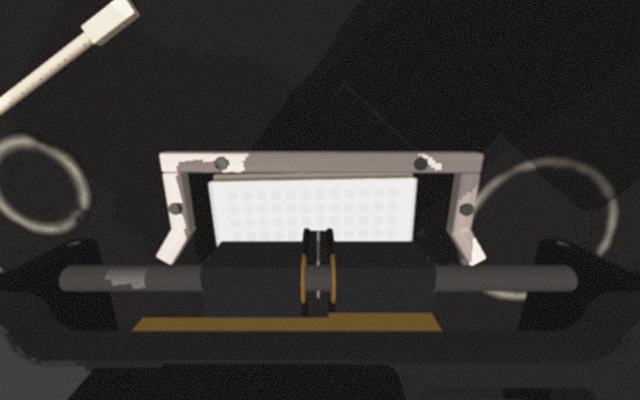

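The plate's edge (row 178–182) is almost on the bar, with its left end slightly open. I'll press a little more and draw on to seat it.

```bash
python3 -m pendant '[{"xyz":[2,0,0.8],"turn":[0,0,0],"hand":0},{"xyz":[2,0,0],"turn":[0,0,0],"hand":0},{"xyz":[2,0,0],"turn":[0,0,0],"hand":0},{"xyz":[2,0,0],"turn":[0,0,0],"hand":0},{"xyz":[0,0,0],"turn":[0,0,0],"hand":0}]'
python3 -m pendant '[{"xyz":[2,0,0],"turn":[0,0,0],"hand":0},{"xyz":[2,0,0],"turn":[0,0,0],"hand":0},{"xyz":[0,0,0],"turn":[0,0,0],"hand":0}]'
python3 - <<'E'
from h import *;from bench import cams,manip
s=manip.sense();m=cams.camera_model('wrist');p,d=cams.grab_frame('wrist');cv2.imwrite('pics/w6.png',cv2.resize(p[130:270,140:500],None,fx=2.2,fy=2.2)[:,:,::-1])
print(s['position'],s['orientation'],s['contact_force'])
E
```

```text
time_s: 10.4
position: [0.3975, -0.2492, 0.0424]
orientation: [0.057, 0.998, -0.005, 0.007]
contact_force: [9.4, -0.2, 11.3]
finger_gap: 0.0005
finger_force: 5.8
time_s: 10.7
position: [0.3938, -0.2491, 0.0424]
orientation: [0.057, 0.998, -0.006, 0.007]
contact_force: [10.4, -0.1, 10.8]
finger_gap: 0.0004
finger_force: 5.7
[ 0.39377293 -0.24911698  0.04244377] [ 0.05656076  0.99835938 -0.00558001  0.00694868] [10.37216903 -0.14354247 10.82482447]
```

View pics/w6.png

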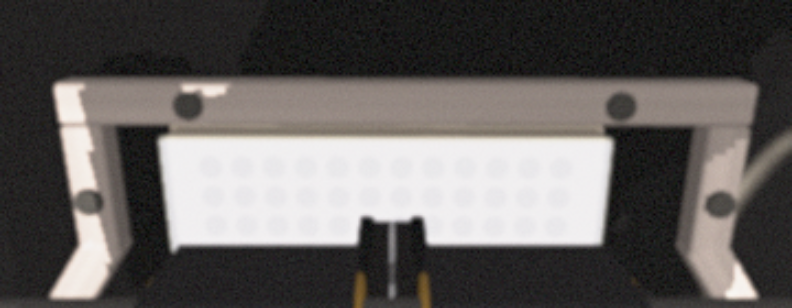

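The plate is square and flush along the bar, and the 10 N reaction confirms it is seated. Letting go straight up.

```bash
python3 -m pendant '[{"xyz":[0,0,-3],"turn":[0,0,0],"hand":0},{"xyz":[0,0,-15],"turn":[0,0,0],"hand":0},{"xyz":[0,0,-35],"turn":[0,0,0],"hand":0},{"xyz":[0,0,-40],"turn":[0,0,0],"hand":0},{"xyz":[-20,0,-40],"turn":[0,0,0],"hand":0}]'
python3 -m pendant '[{"xyz":[-40,0,-20],"turn":[0,0,0],"hand":0},{"xyz":[-40,0,0],"turn":[0,0,0],"hand":0},{"xyz":[-20,0,0],"turn":[0,0,0],"hand":0},{"xyz":[0,0,0],"turn":[0,0,0],"hand":0},{"xyz":[0,0,0],"turn":[0,0,0],"hand":0}]'
python3 - <<'E'
from h import *;from bench import cams,manip
m=cams.camera_model('wrist');p,d=cams.grab_frame('wrist')
q,_=cams.grab_frame('side')
cv2.imwrite('pics/f.png',np.vstack([p[:,:,::-1],q[100:300,:,::-1]]))
print(manip.sense()['contact_force'])
E
```

```text
time_s: 11.25
position: [0.4044, -0.244, 0.1737]
orientation: [0.056, 0.998, 0.003, -0.003]
contact_force: [0.5, -1.1, -0.2]
finger_gap: 0.0007
finger_force: 0.0
time_s: 11.75
position: [0.5057, -0.2564, 0.1925]
orientation: [0.055, 0.998, 0.001, -0.002]
contact_force: [-0.4, 0.0, -0.6]
finger_gap: 0.0003
finger_force: 0.0
[ 0.1226879  -0.45276609  0.3203478 ]
```

View pics/f.png

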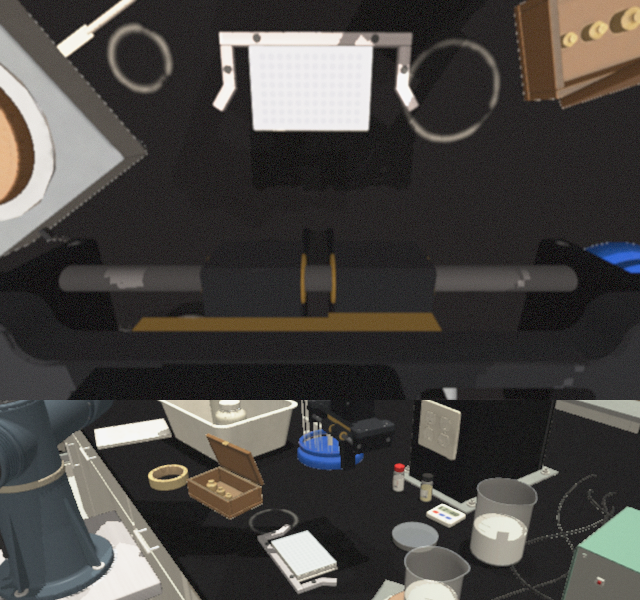

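The plate sits square against the bar (wrist px 249–373 × 45–130). Dish, timer and vials are where they were, and the robot is touching nothing.

```bash
python3 -c "
from bench import manip
print(manip.sign_off())"
```

```text
the job is handed in; nothing more can be done
None
```

The well plate is in the bracket with its long side square against the front bar, the dish, timer and vials look unmoved in the last pictures, and the job was handed in at about 12 s of the 42 s allowed.

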